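# Set out the dental bench: four things, each on its own holder

### The job

Set out the bench for the next case: put the plaster tooth model on the larger flat plate with corner stops, the pink wax block on the smaller such plate, the amber bottle upright in the round collar, and the handpiece lengthwise in the two-saddle cradle with its thick body centred over the cradle's middle. Each must end fully down in its holder, right way up and let go. Never tip the bottle over, and leave the glass spirit lamp and the small glass dish where they stand.

Things in the scene. Friction and masses are not known exactly. Their poses are not given: they have to be found in the camera images.
- model_centre (a point): plaster model of a row of teeth on a base 54 mm (x) by 68 mm (y), 35 mm high to the tooth tips; only the base, up to 21 mm, is solid to the grasp. The point is at the middle of the base, 10.5 mm above its underside; z up. Grip across the 54 mm, along its x axis, at the middle: the back is flat, the front blunt. 77 to 154 g, stands on the desk in the nearer row
- wax_centre (a point): pink wax block 35 mm (x) by 63 mm (y) by 19 mm high, rigid, in the nearer row. The point is at its middle, 9.5 mm above its underside; z up. Grip across the 35 mm, along its x axis
- bottle_centre (a point): amber glass bottle with black cap, round, 42 mm diameter to 78 mm high, cap 24 mm diameter, 95 mm high in all, standing in the nearer row. The point is on its axis, 47.5 mm above its underside; z up. Its turn about z does not matter
- drill_centre (a point): dental handpiece, a pale rod with a black grip band and a thin metal tip, lying along its x axis, 163 mm long in all; its thick body is 20 mm wide (y) and 137 mm long and can be gripped anywhere as a straight bar from 1 to 22 mm above the desk, the thin tip sticks out 26 mm beyond it toward -x. The point is at the middle of the thick body, 11.5 mm above the desk; z up. Lies in the nearer row, 150 to 290 g. Grip across it, along its y axis
- model_seat: larger flat dark steel plate, 82 x 96 mm, 3 mm thick, with a bright L-shaped stop 6 mm high on each corner (18 mm long arms; the middles of the sides are open); clear seat between the stops 70 mm (x) by 84 mm (y), for the plaster model. Fixed, farther row. Origin: centre of its underside; a thing sitting in it has its underside 3 mm above the origin
- wax_seat: smaller flat dark steel plate, 63 x 91 mm, 3 mm thick, same bright stops 6 mm high; clear seat between the stops 51 mm (x) by 79 mm (y), for the wax block. Fixed, farther row. Origin: centre of its underside; a thing sitting in it has its underside 3 mm above the origin
- bottle_collar: round dark steel collar on a 74 mm disc, open at the top, 22 mm high, bore 55 mm, floor 3 mm above the origin, for the bottle. Fixed, farther row. Origin: centre of its underside
- cradle: cradle for the handpiece: dark steel strip 130 mm (x) by 54 mm (y), 4 mm thick, with two steel U-shaped saddles 14 mm wide, 48 mm either side of the middle along x, open along x and at the top; saddle floor 9 mm above the origin, cheek tops 21 mm above it, 36 mm between the cheeks. The handpiece lies along x, either way round, its underside at the saddle floor. Fixed, farther row. Origin: centre of its underside
- lamp: bystander: glass spirit lamp with brass cap, 72 mm diameter, 86 mm high, loose, at the left front. Origin: centre of its underside
- dish: bystander: small glass dish, 38 mm diameter, 27 mm high, loose, farther left. Origin: centre of its underside

How it is judged (in metres and radians):
At the end, for the whole second after the job is handed in: Model and wax flat between their corner stops (centres within 14 mm, 0.3 rad), bottle upright on the collar floor (within 11 mm of its axis), handpiece on both saddles (body's middle within 18 mm of the cradle's, 0.3 rad); heights within 4 mm, no tilt over 0.12 rad, all released (horizontal distance between model_centre and model_seat below 0.014 m and z of model_centre in the frame of model_seat between 0.0095 and 0.0175 m and angle between each of model_centre, wax_centre, bottle_centre, drill_centre's own z axis and vertical below 0.12 rad and angle between the x axis of model_centre and the x axis of model_seat, either way round below 0.3 rad and horizontal distance between wax_centre and wax_seat below 0.014 m and z of wax_centre in the frame of wax_seat between 0.0085 and 0.0165 m and angle between the x axis of wax_centre and the x axis of wax_seat, either way round below 0.3 rad and horizontal distance between bottle_centre and bottle_collar below 0.011 m and z of bottle_centre in the frame of bottle_collar between 0.0465 and 0.0545 m and horizontal distance between drill_centre and cradle below 0.018 m and z of drill_centre in the frame of cradle between 0.0155 and 0.0235 m and angle between the x axis of drill_centre and the x axis of cradle, either way round below 0.3 rad); the robot touches nothing.
It fails at once if the bottle is tipped over (angle between bottle_centre's own z axis and vertical above 0.6 rad).
It fails at once if the spirit lamp is disturbed (distance of lamp from where it was at the start of the episode above 0.02 m).
It fails at once if the glass dish is disturbed (distance of dish from where it was at the start of the episode above 0.02 m).
It also fails if it takes over 120 s, if anything falls off the work surface, if the arm or the gripper's body presses on something with over 40 N, if the wrist force passes 120 N, or if a joint passes its speed limit or range.

### The arm

A 6-joint arm with a two-finger parallel gripper is mounted at the origin on a cart in front of the work surface, level with it; the furniture and walls round the work are solid. World frame = base frame: x ahead of the robot, y to its left, z up, the work surface at z = 0. Lengths are in mm, angles in degrees, forces in N, time in s.
With the tool pointing down it reaches from about 325 to 775 mm from the base axis. Payload 9.3 kg.
Tool frame: the origin (TCP) lies midway between the tips of the shut fingers; the grasp point (between the pads) lies manip.tcp_to_grasp behind it (manip.tcp_to_grasp is the distance from the TCP to the grasp point, in mm); z points along the fingers, y is the line along which they close (so a half turn about z gives the same grasp; the last joint's range is limited). The gripper opens to 85 mm and grips with 20 to 120 N. Pads are 22 mm wide; open, the fingers measure 114 mm over their backs; the gripper's body (76 mm by 85 mm) begins 54 mm behind the grasp point. The pads swing forward as they close: fully open they stand 13 mm farther back than shut.
Start: joints at [-74.175, 14.817, 1.232, 76.415, 0, 81.257], TCP at [228.672, -500.206, 231.279] pointing down, gripper open.
Joint ranges: [-174.27, 174.27], [-52.1, 104.24], [-59.71, 78.15], [-110.17, 111.67], [-87.03, 83.33], [-180, 180]. Speed limits (degrees/s): [127.2, 127.2, 159.86, 180, 180, 180].

### API

Orientations are given as a 3x3 rotation matrix whose columns are the frame's x, y, z axes.
In Python, from bench import manip gives the robot as it stands.
- The arm moves only by the tool move_arm, never from a script. Its argument "targets" is text: rows parted by semicolons, each of 5 numbers parted by spaces: the closure in counts, from 0 (fully open) to 255 (shut), then the shift along the tool's x, y, z in m, then the turn about the tool's z in degrees. In form: hand x y z yaw; .... A call has 1 to 5 rows; each row shifts and turns the commanded pose from where the row before left it, along the tool's axes as they then stand; what a row does not reach is not made up. A row lasts 1/12 s, in which the tool goes at most 41.7 mm and 7.16 degrees, less where a joint would pass 70% of its speed; a pose out of reach is approached as far as the arm can. A call is refused whole if a number of a shift passes 0.0417 or a number of a turn 7.16, either way. A call with a gripper value outside its range is refused whole. The fingers move at their own pace and stop on an object; "newtons" is the grip in N (left out, the last holds). Time passes only in rows, so rows that do not move let the fingers close. It gives the time, the measured TCP pose, the force, the opening and the grip force at its end, in the units of the state.
- manip.read_state(): the state, without advancing time (a new reading comes with each control period).
- manip.grab_frame(name): name is "scene" or "top" or "wrist"; returns the picture (384x512x3 uint8, red, green, blue); there is no depth.
- manip.camera_model(name): a dict with "K" (3x3 intrinsics, pixels), "dist" ([k1, k2, p1, p2, k3] as OpenCV has them; the pictures are not rectified), "pose" (4x4, takes a point from camera to world coordinates); the wrist camera has in their place "mount" (4x4, takes a point from camera to tool coordinates, whose origin is the TCP and whose axes are the flange's). Camera axes: x right, y up, looking along -z (the intrinsics and any distortion apply to the point x, -y, -z); pixel columns grow to the right and rows downward; lengths in mm; the calibration is good to about 2 mm. A picture is of the moment at which its call begins: read the wrist's pose just before it. camera_model takes no time and is no camera call.
- manip.sign_off(): hands the job in; it is judged then, once.
The state is a dict: "time_s": time; "joint_pos": joint angles; "qd": joint speeds; "effort": joint torques, N m; "position": TCP position; "tool_rot": TCP orientation; "ft_force": force on the tool from outside, world axes, zero at the start; "wrist_torque": the same for the moment, N m; "finger_gap": opening from 0.0 (shut) to 1.0 (fully open); "gripper_force": force on a finger pad.
Only numpy, scipy, OpenCV 4.12 (cv2) and the standard library are available. Lean on these libraries where they do the work, as an engineer would, in place of code of your own. Each camera call takes 0.05 s, during which the arm holds its last target. There are 200 camera calls.

## Working session

There is one attempt and no reset: what is moved stays moved. The work goes in short steps, Python scripts to look and compute and a tool call to move; the robot and the scene stay as the last step left them, time stands still between calls to the robot, and variables do not carry over. Pictures are saved under pics/ and viewed, at most 14 in all, crops included, and the job is handed in when it is done.

Besides the shell and the picture viewer there is one more tool, called after "Request:" by a JSON object that holds its "name" and its "arguments". move_arm: Moves the arm, as the interface text tells. Its arguments: {"type":"object","properties":{"targets":{"type":"string"},"newtons":{"type":"number"}},"required":["targets"]}

```bash
mkdir -p pics; ls; python3 - <<'E'
from bench import manip
import cv2,numpy as np
np.set_printoptions(precision=3,suppress=True)
s=manip.read_state();print(s['time_s'],s['position'],s['tool_rot'],s['finger_gap'],manip.tcp_to_grasp)
for n in['top','scene','wrist']:
    im=manip.grab_frame(n);cv2.imwrite(f'pics/{n}0.png',im[:,:,::-1]);m=manip.camera_model(n);print(n,m)
E
```

```text
pics
0.0 [ 228.596 -499.921  230.662] [[ 0.909  0.416 -0.   ]
 [ 0.416 -0.909  0.001]
 [ 0.    -0.001 -1.   ]] 1.0020007843184202 18.700000000000003
top {'K': array([[456.707,   0.   , 247.234],
       [  0.   , 456.707, 186.191],
       [  0.   ,   0.   ,   1.   ]]), 'dist': array([0.002, 0.   , 0.   , 0.   , 0.   ]), 'pose': array([[   0.001,    0.996,   -0.092,  425.591],
       [  -1.   ,    0.   ,   -0.01 ,   20.506],
       [  -0.01 ,    0.092,    0.996, 1092.254],
       [   0.   ,    0.   ,    0.   ,    1.   ]])}
scene {'K': array([[471.64 ,   0.   , 255.589],
       [  0.   , 471.64 , 189.108],
       [  0.   ,   0.   ,   1.   ]]), 'dist': array([-0.081,  0.   ,  0.   ,  0.   ,  0.   ]), 'pose': array([[  -0.428,    0.576,   -0.696, -350.707],
       [  -0.904,   -0.278,    0.326,  434.534],
       [  -0.006,    0.769,    0.639,  850.379],
       [   0.   ,    0.   ,    0.   ,    1.   ]])}
wrist {'K': array([[279.979,   0.   , 258.993],
       [  0.   , 279.979, 189.742],
       [  0.   ,   0.   ,   1.   ]]), 'dist': array([-0.054,  0.   ,  0.   ,  0.   ,  0.   ]), 'mount': array([[   0.001,    0.966,    0.258,   63.841],
       [   1.   ,   -0.   ,   -0.002,    0.097],
       [  -0.001,    0.258,   -0.966, -143.241],
       [   0.   ,    0.   ,    0.   ,    1.   ]])}
```

View pics/top0.png

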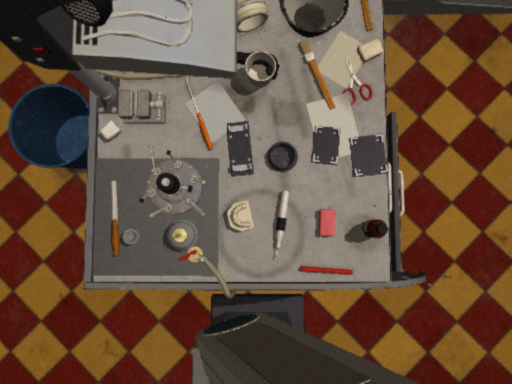

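View pics/scene0.png

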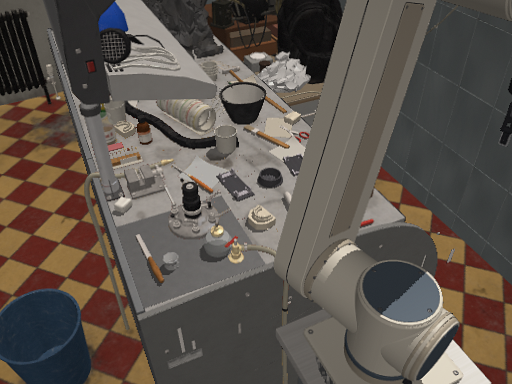

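The top view shows the cradle at (240,148), collar (281,156), wax seat (326,145), model seat (368,156), model (239,216), handpiece (281,225), wax (327,223), bottle (375,228), lamp (181,236) and dish (131,237). In the scene view the arm hides the right-hand side. I'll measure from top by masks, with an enlarged crop to check.

```bash
cat > h.py <<'E'
from bench import manip
import cv2,numpy as np
np.set_printoptions(precision=3,suppress=True)
def cam(n,s=None):
    m=manip.camera_model(n)
    if 'pose' in m: return m['K'],m['dist'],m['pose']
    s=s or manip.read_state();T=np.eye(4);T[:3,:3]=s['tool_rot'];T[:3,3]=s['position']
    return m['K'],m['dist'],T@m['mount']
def ray(c,px,z):
    K,d,P=c;u=cv2.undistortPoints(np.array(px,float).reshape(-1,1,2),K,np.array(d)).reshape(-1,2)
    v=np.c_[u[:,0],-u[:,1],-np.ones(len(u))]@P[:3,:3].T;o=P[:3,3]
    return (o+v*((z-o[2])/v[:,2])[:,None])[:,:2]
def look(n):
    c=cam(n);im=manip.grab_frame(n)[:,:,::-1].copy();return c,im
def blobs(mask,amin=60):
    cs,_=cv2.findContours(mask.astype(np.uint8)*255,cv2.RETR_EXTERNAL,cv2.CHAIN_APPROX_NONE)
    return [q for q in cs if cv2.contourArea(q)>amin]
def rect(c,q,z):
    "min area rect of contour cast on plane z: centre, sizes, angle deg of long axis"
    p=ray(c,q.reshape(-1,2),z).astype(np.float32);(x,y),(a,b),t=cv2.minAreaRect(p)
    if a<b:a,b,t=b,a,t+90
    return np.array([x,y,a,b,(t+90)%180-90])
E
python3 - <<'E'
from h import *
im=cv2.imread('pics/top0.png');c=cam('top')
for n,p,z in[('cradle',(240,148),5),('collar',(281,156),22),('waxseat',(326,145),3),('modelseat',(368,156),3),('model',(239,216),20),('drill',(281,218),12),('wax',(327,223),19),('bottle',(375,228),95),('lamp',(181,236),50),('dish',(131,237),27),('rail',(395,200),0)]:print(n,ray(c,[p],z))
cv2.imwrite('pics/topc.png',cv2.resize(im[110:290,215:415],None,fx=4,fy=3.3333,interpolation=cv2.INTER_CUBIC)[:600])
E
```

```text
cradle [[618.77   49.084]]
collar [[596.507 -48.446]]
waxseat [[ 626.265 -158.249]]
modelseat [[ 599.393 -258.606]]
model [[454.768  50.647]]
drill [[450.343 -48.223]]
wax [[ 438.596 -155.198]]
bottle [[ 426.96  -246.474]]
lamp [[408.501 181.505]]
dish [[405.693 301.403]]
rail [[ 493.698 -321.157]]
```

View pics/topc.png

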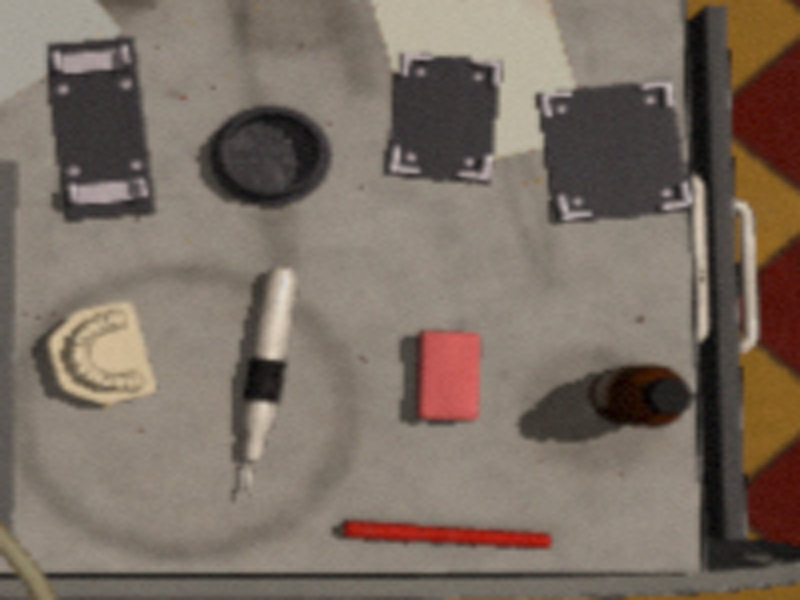

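View pics/wrist0.png

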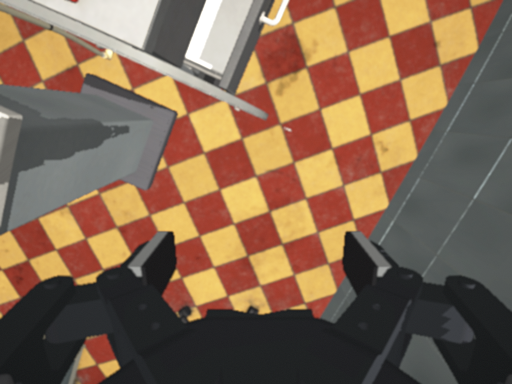

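Request:
{"name": "move_arm", "arguments": {"targets": "0 0 0 0 6.15; 0 0 0 0 6.15; 0 0 0 0 6.15; 0 0 0 0 6.15; 0 0.019 -0.029 -0.002 0"}}

```text
time_s: 0.57
position: [246.0, -474.1, 231.8]
tool_rot: [[1.0, -0.011, -0.001], [-0.011, -1.0, 0.0], [-0.001, -0.0, -1.0]]
ft_force: [0.2, 1.1, -0.1]
finger_gap: 1.001
gripper_force: 0.0
```

Request:
{"name": "move_arm", "arguments": {"targets": "0 0.019 -0.029 -0.002 0;0 0.019 -0.029 -0.002 0;0 0.019 -0.029 -0.002 0;0 0.019 -0.029 -0.002 0;0 0.019 -0.029 -0.002 0"}}

```text
time_s: 0.98
position: [343.2, -324.7, 243.3]
tool_rot: [[1.0, -0.001, -0.0], [-0.001, -1.0, 0.0], [-0.0, -0.0, -1.0]]
ft_force: [1.3, -0.4, 0.8]
finger_gap: 1.005
gripper_force: 0.0
```

Request:
{"name": "move_arm", "arguments": {"targets": "0 0.019 -0.029 -0.002 0;0 0.019 -0.029 -0.002 0;0 0.019 -0.029 -0.002 0;0 0.019 -0.029 -0.002 0;0 0.019 -0.029 -0.002 0"}}

```text
time_s: 1.4
position: [438.4, -179.7, 253.3]
tool_rot: [[1.0, -0.001, -0.0], [-0.001, -1.0, 0.0], [-0.0, -0.0, -1.0]]
ft_force: [1.5, -1.0, 0.5]
finger_gap: 1.001
gripper_force: 0.0
```

Request:
{"name": "move_arm", "arguments": {"targets": "0 0.019 -0.029 -0.002 0;0 0.019 -0.029 -0.002 0;0 0 0 0 0; 0 0 0 0 0"}}

```text
time_s: 1.73
position: [476.5, -121.8, 257.0]
tool_rot: [[1.0, 0.003, -0.0], [0.003, -1.0, 0.0], [-0.0, -0.0, -1.0]]
ft_force: [-0.3, -0.5, -1.0]
finger_gap: 1.001
gripper_force: 0.0
```

```bash
python3 - <<'E'
from h import *
s=manip.read_state();print(s['time_s'],s['position'],s['tool_rot'],s['ft_force'])
c,im=look('wrist');cv2.imwrite('pics/w1.png',im)
np.save('w1.npy',c[2])
E
```

```text
1.7333 [ 476.465 -121.768  257.019] [[ 1.     0.003 -0.   ]
 [ 0.003 -1.     0.   ]
 [-0.    -0.    -1.   ]] [-0.286 -0.519 -0.95 ]
```

View pics/w1.png

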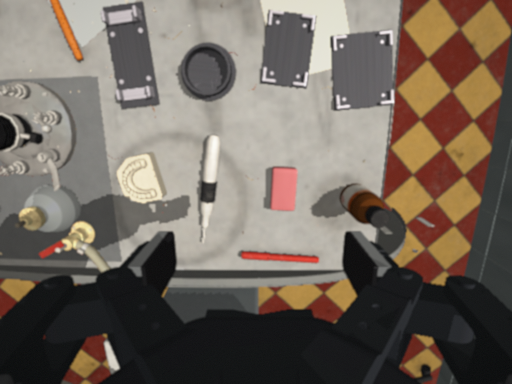

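The wrist view shows everything: cradle (130,54), collar (208,71), wax seat (289,48), model seat (363,69), model (141,177), handpiece (209,180), wax (284,188) and bottle (base about 350,195, cap 392,230). I'll measure them with masks.

```bash
cat > meas.py <<'E'
from h import *
im=cv2.imread('pics/w1.png');K,d,_=cam('wrist');c=(K,d,np.load('w1.npy'))
hsv=cv2.cvtColor(im,cv2.COLOR_BGR2HSV);g=cv2.cvtColor(im,cv2.COLOR_BGR2GRAY);H,S,V=cv2.split(hsv)
def roi(m,x0,y0,x1,y1):
    r=np.zeros(m.shape,bool);r[y0:y1,x0:x1]=1;return m&r
def big(m): 
    b=blobs(m,30);return max(b,key=cv2.contourArea)
hull=lambda qs:cv2.convexHull(np.vstack(qs))
blue=(g<85)
ov=im.copy()
def show(n,q,z):
    print(n,rect(c,q,z));cv2.drawContours(ov,[q],-1,(0,255,0),1)
for n,r,z in[('cradle',(98,0,165,112),4),('collar',(172,35,243,106),22),('waxseat',(258,5,318,93),4),('modelseat',(326,24,398,115),4)]:
    show(n,big(roi((g<85),*r)),z)
show('wax',big(roi((S>80)&((H<8)|(H>168)),264,158,305,218),),19)
show('model',big(roi((V>120)&(S>40)&(H>10)&(H<35),112,145,168,210)),21)
show('drill',big(roi((g>165)|((g<50)&(S<90)),192,128,225,248)),15)
show('body-rear',big(roi((g>165),192,128,225,184)),15)
show('bottle',big(roi((S>90)&(V<150)&(H<25),335,178,385,230)),40)
cv2.imwrite('pics/ov.png',cv2.resize(ov[0:260,90:420],None,fx=2.3,fy=2.3,interpolation=cv2.INTER_NEAREST))
E
python3 meas.py
```

```text
cradle [625.953  48.635 109.229  51.956   5.785]
collar [593.284 -56.428  66.619  65.462 -37.428]
waxseat [ 657.335 -183.88    24.585   11.595   31.543]
modelseat [ 579.219 -308.444   70.739    4.288    6.338]
wax [ 440.138 -157.023   62.598   34.821   -2.286]
model [453.211  44.314  68.362  61.516  13.813]
drill [435.609 -48.936 177.738  48.554  -1.769]
body-rear [485.788 -60.399  76.639  28.291  -1.603]
bottle [ 423.122 -271.64    57.175   48.155  -69.777]
```

View pics/ov.png

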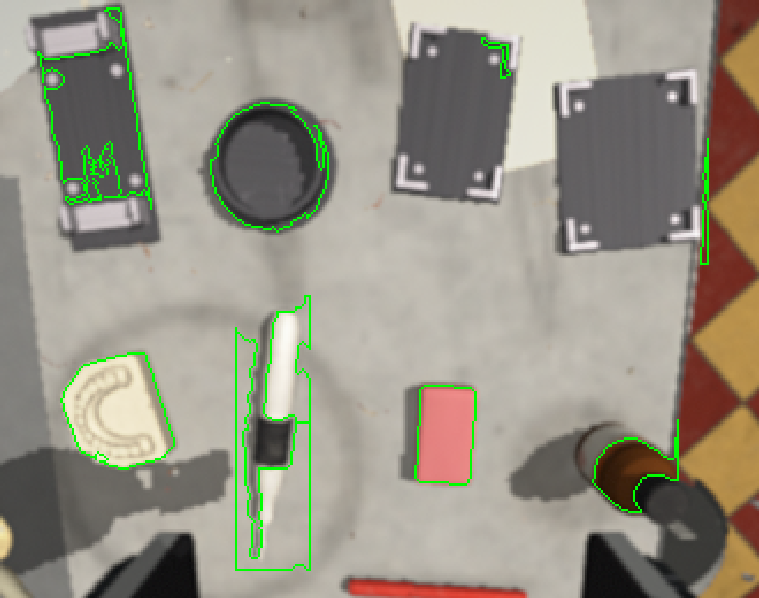

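```bash
cat > m2.py <<'E'
from h import *
K,d,_=cam('wrist');c=(K,d,np.load('w1.npy'))
o=lambda *p:np.array(p)/2.3+[90,0]-0.3
def R(n,z,*p):
    q=ray(c,o(*p),z).astype(np.float32);(x,y),(a,b),t=cv2.minAreaRect(q)
    if a<b:a,b,t=b,a,t+90
    print(n,q.mean(0),'size',a,b,'ang',(t+90)%180-90)
R('cradle',4,(30,18),(123,6),(160,240),(75,250))
R('waxseat',3,(408,22),(521,38),(500,203),(390,188))
R('modelseat',3,(555,83),(695,70),(703,238),(563,253))
R('collar outer',11,(209,165),(336,165),(272,98),(272,232))
for z in(11,):
    a,b=ray(c,o((285,311),(256,557)),z);v=a-b;print('drill end,tip',a,b,np.hypot(*v),'ang',np.degrees(np.arctan2(v[1],v[0])),'centre',a-v/np.hypot(*v)*68.5)
a,b=ray(c,o((176,443),(145,352)),20);v=b-a;print('model back',a,b,np.hypot(*v),np.degrees(np.arctan2(v[1],v[0])))
print('cap',ray(c,[(391,228)],95),ray(cam('top'),[(382,228.5)],95),'base',ray(c,o((603,458)),5))
E
python3 m2.py
```

```text
cradle [616.749  46.602] size 128.5795440673828 54.11323547363281 ang 5.751617908477783
waxseat [ 625.171 -159.702] size 89.92477416992188 65.06072235107422 ang -6.226898193359375
modelseat [ 600.441 -262.549] size 94.4074935913086 85.03056335449219 ang 6.792860984802246
collar outer [596.032 -55.868] size 52.61592483520508 50.7190055847168 ang -45.77854537963867
drill end,tip [514.199 -60.534] [354.222 -35.199] 161.97109674417257 ang -8.998888804602913 centre [446.542 -49.819]
model back [434.764   8.395] [490.901  22.579] 57.90116570142277 14.180379829482035
cap [[ 412.48  -279.925]] [[ 425.897 -261.574]] base [[ 421.477 -260.932]]
```

Request:
{"name": "move_arm", "arguments": {"targets": "0 -0.018 0.0175 0.03 2.5;0 -0.0185 0.0177 0.03 0;0 0 0 0.04 0;0 0 0 0.04 0;0 0 0 0.04 0", "newtons": 40}}

```text
time_s: 2.2
position: [437.4, -159.2, 76.1]
tool_rot: [[0.999, -0.047, 0.001], [-0.047, -0.999, -0.001], [0.001, 0.001, -1.0]]
ft_force: [2.0, -1.0, -0.4]
finger_gap: 1.001
gripper_force: 0.0
```

Request:
{"name": "move_arm", "arguments": {"targets": "0 0 0 0.03 0;0 0 0 0 0;0 0 0 0 0;0 0 0 0 0"}}

```text
time_s: 2.53
position: [439.2, -158.8, 48.9]
tool_rot: [[0.999, -0.045, 0.001], [-0.045, -0.999, -0.001], [0.001, 0.001, -1.0]]
ft_force: [-0.0, -0.9, 0.3]
finger_gap: 0.995
gripper_force: 0.0
```

```bash
python3 - <<'E'
from h import *
s=manip.read_state();print(s['position'],s['tool_rot'][0])
c,im=look('wrist');cv2.imwrite('pics/w2.png',im);np.save('w2.npy',c[2])
E
```

```text
[ 439.171 -158.803   48.864] [ 0.999 -0.045  0.001]
```

View pics/w2.png

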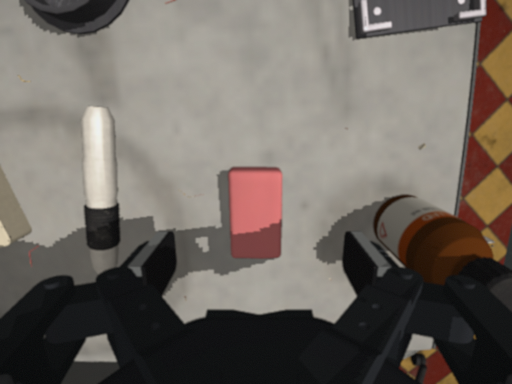

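The wax at (255,213) is centred between the fingers, with the bottle clear to the right. Descending.

Request:
{"name": "move_arm", "arguments": {"targets": "0 0 0 0.03 0;0 0 0 0.0165 0;0 0 0 0 0;160 0 0 0 0;200 0 0 0 0"}}

```text
time_s: 3.0
position: [439.7, -158.3, 2.6]
tool_rot: [[0.999, -0.044, 0.002], [-0.044, -0.999, -0.001], [0.002, 0.001, -1.0]]
ft_force: [1.0, 0.9, 0.6]
finger_gap: 0.746
gripper_force: 0.0
```

Request:
{"name": "move_arm", "arguments": {"targets": "255 0 0 0 0;255 0 0 0 0;255 0 0 0 0;255 0 0 0 0;255 0 0 0 0"}}

```text
time_s: 3.42
position: [439.3, -158.0, 2.1]
tool_rot: [[0.999, -0.044, 0.002], [-0.044, -0.999, -0.001], [0.002, 0.001, -1.0]]
ft_force: [-1.8, 0.6, 10.6]
finger_gap: 0.403
gripper_force: 39.5
```

Request:
{"name": "move_arm", "arguments": {"targets": "255 0 0 -0.02 0;255 0 0 -0.03 0;255 0 0 -0.02 0;255 0 0 0 0;255 0 0 0 0"}}

```text
time_s: 3.83
position: [439.3, -158.1, 72.0]
tool_rot: [[0.999, -0.044, 0.003], [-0.044, -0.999, -0.002], [0.003, 0.001, -1.0]]
ft_force: [0.4, -0.1, -0.9]
finger_gap: 0.4
gripper_force: 41.0
```

Request:
{"name": "move_arm", "arguments": {"targets": "255 0.02 0 -0.03 3.5;255 0.03 0 -0.028 0;255 0.038 0 -0.01 0;255 0.03 0 -0.01 0;255 0 0 0 0"}}

```text
time_s: 4.25
position: [561.0, -169.8, 149.2]
tool_rot: [[0.995, -0.104, 0.004], [-0.104, -0.995, -0.001], [0.004, 0.001, -1.0]]
ft_force: [-0.8, 1.0, -1.1]
finger_gap: 0.401
gripper_force: 41.0
```

Request:
{"name": "move_arm", "arguments": {"targets": "255 0 0 0 0;255 0 0 0 0"}}

```text
time_s: 4.42
position: [555.1, -168.4, 147.2]
tool_rot: [[0.994, -0.105, -0.003], [-0.105, -0.994, 0.001], [-0.003, -0.001, -1.0]]
ft_force: [-0.3, 0.6, -0.9]
finger_gap: 0.403
gripper_force: 41.0
```

```bash
python3 - <<'E'
from h import *
s=manip.read_state();print(s['position'],s['tool_rot'][0])
c,im=look('wrist');cv2.imwrite('pics/w3.png',im);np.save('w3.npy',c[2])
E
```

```text
[ 555.064 -168.415  147.177] [ 0.994 -0.105 -0.003]
```

View pics/w3.png

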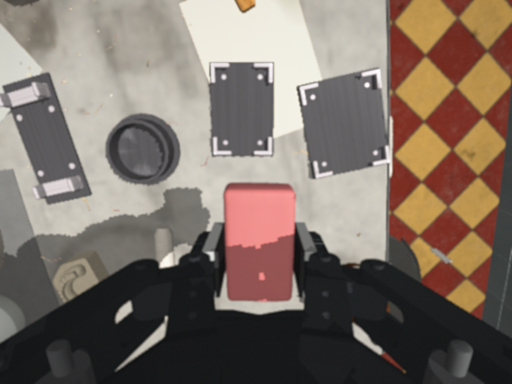

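```bash
python3 - <<'E'
from h import *
K,d,_=cam('wrist');P=np.load('w3.npy');c=(K,d,P)
def R(n,z,*p):
    q=ray(c,p,z);e=lambda a,b:(np.degrees(np.arctan2(*(q[a]-q[b])[::-1])),np.hypot(*(q[a]-q[b])))
    print(n,q.mean(0),'left',e(0,3),'right',e(1,2),'top',e(0,1))
R('waxseat',3,(210,62),(273.5,62),(273.5,157),(210,157))
R('modelseat',3,(298,86),(379,69),(390,163),(313,179))
R('wax held',147.2-2.1+19,(226,184),(294,184),(295,300),(226,300))
print('tcp',P[:3,3]-P[:3,:3]@np.linalg.inv(manip.camera_model('wrist')['mount'])[:3,3]*0, )
im=cv2.imread('pics/w3.png');g=cv2.cvtColor(im,cv2.COLOR_BGR2GRAY)
print(ray(c,[(143,150)],22),ray(c,[(143,150)],3))
cv2.imwrite('pics/w3c.png',cv2.resize(im[60:220,0:190],None,fx=3.6,fy=3.6,interpolation=cv2.INTER_CUBIC))
E
```

```text
waxseat [ 624.212 -159.438] left (np.float64(-8.279110783197439), np.float64(91.72155925892883)) right (np.float64(-5.301956853788302), np.float64(91.53362919039589)) top (np.float64(83.85198792628478), np.float64(60.77185970888594))
modelseat [ 599.299 -261.743] left (np.float64(5.540999177868926), np.float64(94.80366207199214)) right (np.float64(6.84360654769915), np.float64(94.61746120508549)) top (np.float64(96.02511725583419), np.float64(80.18620546579605))
wax held [ 556.636 -170.186] left (np.float64(-7.874659299406314), np.float64(63.024232149037566)) right (np.float64(-3.4937430606565725), np.float64(63.06753828252433)) top (np.float64(84.01265493183125), np.float64(31.578014838979616))
tcp [ 619.106 -176.044  290.226]
[[598.375 -61.4  ]] [[596.907 -53.279]]
```

View pics/w3c.png

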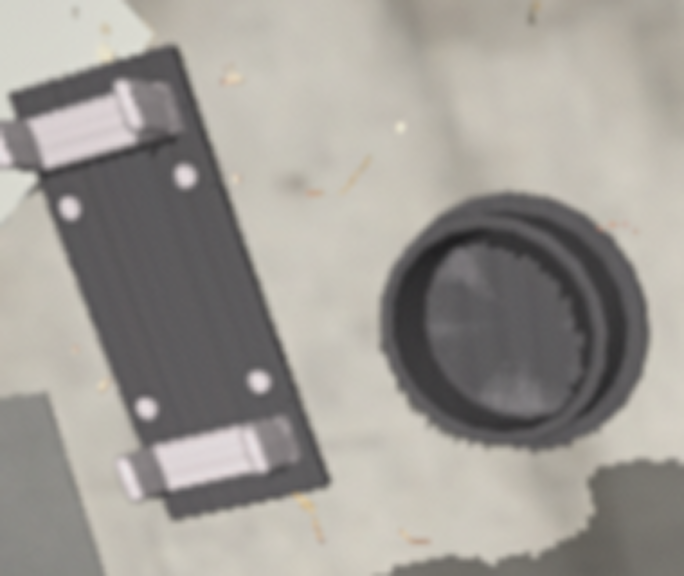

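```bash
python3 - <<'E'
from h import *
K,d,_=cam('wrist');P=np.load('w3.npy');c=(K,d,P)
q=ray(c,np.array([(12,94),(178,45),(329,484),(173,519)])/3.6+[0,60],4)
for a,b in((0,3),(1,2),(0,1),(3,2)):v=q[a]-q[b];print(np.degrees(np.arctan2(v[1],v[0])),np.hypot(*v))
print('cradle',q.mean(0))
for z,(x0,x1,y0,y1) in((2,(381,648,192,448)),(22,(393,592,225,433))):
  print('collar',z,ray(c,np.array([((x0+x1)/2,(y0+y1)/2)])/3.6+[0,60],z))
E
```

```text
5.608298244831522 128.3590457410624
5.494764726301948 128.01121982812342
95.82989701969241 53.76814914420122
96.20360196542298 53.51697723126183
cradle [616.971  46.139]
collar 2 [[597.972 -53.001]]
collar 22 [[597.732 -55.053]]
```

Request:
{"name": "move_arm", "arguments": {"targets": "255 0.033 -0.009 0.01 0;255 0.033 -0.009 0.02 0;255 0 0 0.035 0;255 0 0 0.03 0;255 0 0 0.02 0"}}

```text
time_s: 4.88
position: [621.3, -157.1, 30.1]
tool_rot: [[0.994, -0.105, -0.004], [-0.105, -0.994, 0.002], [-0.004, -0.001, -1.0]]
ft_force: [-0.2, 0.1, -1.7]
finger_gap: 0.4
gripper_force: 41.0
```

Request:
{"name": "move_arm", "arguments": {"targets": "255 0 0 0 0;255 0 0 0 0;255 0 0 0 0"}}

```text
time_s: 5.13
position: [623.7, -158.3, 35.2]
tool_rot: [[0.994, -0.105, 0.001], [-0.105, -0.994, -0.001], [0.001, 0.0, -1.0]]
ft_force: [-0.3, -0.4, -0.1]
finger_gap: 0.402
gripper_force: 41.0
```

Request:
{"name": "move_arm", "arguments": {"targets": "255 -0.001 0 0.02 0;255 0 0 0.009 0;255 0 0 0 0;255 0 0 0 0"}}

```text
time_s: 5.47
position: [622.8, -158.0, 5.8]
tool_rot: [[0.994, -0.105, 0.001], [-0.105, -0.994, -0.0], [0.001, 0.0, -1.0]]
ft_force: [0.5, 0.2, -1.0]
finger_gap: 0.398
gripper_force: 41.7
```

Request:
{"name": "move_arm", "arguments": {"targets": "140 0 0 0 0;70 0 0 0 0;70 0 0 0 0;70 0 0 0 0;70 0 0 0 0"}}

```text
time_s: 5.88
position: [622.6, -157.8, 5.0]
tool_rot: [[0.994, -0.105, 0.0], [-0.105, -0.994, -0.0], [0.0, 0.0, -1.0]]
ft_force: [-0.5, -0.1, -0.1]
finger_gap: 0.728
gripper_force: 0.0
```

Request:
{"name": "move_arm", "arguments": {"targets": "70 0 0 -0.02 0;70 0 0 -0.04 0;70 0 0 -0.04 0;0 0 0 -0.04 0;0 -0.02 0 0 0"}}

```text
time_s: 6.3
position: [608.0, -157.4, 153.2]
tool_rot: [[0.994, -0.105, 0.013], [-0.105, -0.995, -0.005], [0.014, 0.004, -1.0]]
ft_force: [0.0, 0.1, 0.1]
finger_gap: 0.974
gripper_force: 0.0
```

Request:
{"name": "move_arm", "arguments": {"targets": "0 -0.03 0 -0.01 -6;0 -0.036 0.02 0 0;0 -0.036 0.022 0 0;0 -0.036 0.022 0 0;0 -0.036 0.022 0 0"}}

```text
time_s: 6.72
position: [428.5, -237.9, 155.0]
tool_rot: [[1.0, 0.001, 0.0], [0.001, -1.0, -0.0], [0.0, 0.0, -1.0]]
ft_force: [0.3, -1.1, 1.2]
finger_gap: 0.999
gripper_force: 0.0
```

Request:
{"name": "move_arm", "arguments": {"targets": "0 -0.01 0.01 0 0;0 0 0 0 0;0 0 0 0 0;0 0 0 0 0"}}

```text
time_s: 7.05
position: [420.6, -247.5, 154.9]
tool_rot: [[1.0, -0.001, 0.001], [-0.001, -1.0, -0.0], [0.001, 0.0, -1.0]]
ft_force: [0.0, 0.4, -0.8]
finger_gap: 0.996
gripper_force: 0.0
```

```bash
python3 - <<'E'
from h import *
s=manip.read_state();print(s['position'],s['tool_rot'][0])
c,im=look('wrist');cv2.imwrite('pics/w4.png',im);np.save('w4.npy',c[2])
E
```

```text
[ 420.602 -247.539  154.932] [ 1.    -0.001  0.001]
```

View pics/w4.png

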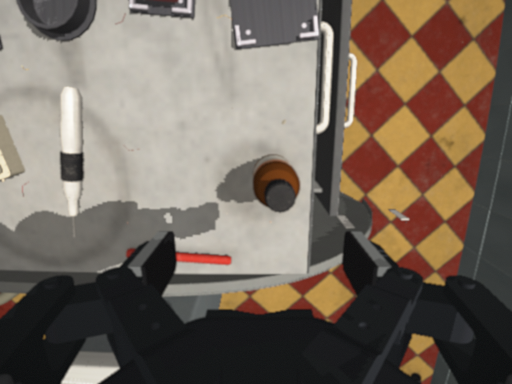

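The bottle cap's top is at (280,196), with the desk edge at column 312 and nothing tall beyond it.

```bash
python3 - <<'E'
from h import *
K,d,_=cam('wrist');P=np.load('w4.npy');c=(K,d,P)
im=cv2.imread('pics/w4.png');g=cv2.cvtColor(im,cv2.COLOR_BGR2GRAY);S=cv2.cvtColor(im,cv2.COLOR_BGR2HSV)[:,:,1]
m=np.zeros(g.shape,bool);m[172:216,260:304]=((g<75)&(S<70))[172:216,260:304]
for q in blobs(m,80):
    (x,y),r=cv2.minEnclosingCircle(q);print((x,y),r,ray(c,[(x,y)],95),ray(c,[(x,y)],90))
print('base far edge',ray(c,[(272,155)],0),ray(c,[(272,155)],4), 'sides mid',ray(c,[(253,182),(300,182)],78))
print('rod ends',ray(c,[(312,150)],0))
E
```

```text
(278.84857177734375, 195.24038696289062) 15.80171012878418 [[ 426.16  -263.485]] [[ 424.723 -263.861]]
base far edge [[ 443.576 -262.517]] [[ 444.126 -262.325]] sides mid [[ 432.417 -243.671]
 [ 432.407 -281.691]]
rod ends [[ 448.977 -305.103]]
```

Request:
{"name": "move_arm", "arguments": {"targets": "0 0.0035 0.0155 0 0;0 0 0 0 0;0 0 0 0.03 0;0 0 0 0.04 0;0 0 0 0.03 0"}}

```text
time_s: 7.52
position: [424.1, -263.0, 52.8]
tool_rot: [[1.0, 0.0, 0.0], [0.0, -1.0, -0.0], [0.0, 0.0, -1.0]]
ft_force: [0.1, 0.4, 0.4]
finger_gap: 0.998
gripper_force: 0.0
```

Request:
{"name": "move_arm", "arguments": {"targets": "0 0 0 0.017 0;0 0 0 0 0;100 0 0 0 0;120 0 0 0 0;130 0 0 0 0"}}

```text
time_s: 7.93
position: [424.7, -263.8, 39.2]
tool_rot: [[1.0, -0.0, 0.002], [-0.0, -1.0, -0.002], [0.002, 0.002, -1.0]]
ft_force: [1.1, 0.2, -0.2]
finger_gap: 0.601
gripper_force: 0.0
```

Request:
{"name": "move_arm", "arguments": {"targets": "150 0 0 0 0;170 0 0 0 0;200 0 0 0 0;255 0 0 0 0;255 0 0 0 0"}}

```text
time_s: 8.35
position: [424.4, -263.5, 39.3]
tool_rot: [[1.0, -0.0, 0.002], [-0.0, -1.0, -0.001], [0.002, 0.001, -1.0]]
ft_force: [-0.9, 1.5, 6.1]
finger_gap: 0.463
gripper_force: 39.4
```

Request:
{"name": "move_arm", "arguments": {"targets": "255 0 0 -0.01 0;255 0 0 -0.02 0;255 0 0 -0.03 0;255 0 0 -0.02 0;255 0.007 -0.009 0 0"}}

```text
time_s: 8.77
position: [431.9, -256.3, 122.5]
tool_rot: [[1.0, -0.002, 0.006], [-0.002, -1.0, -0.005], [0.006, 0.005, -1.0]]
ft_force: [1.3, -1.5, -0.7]
finger_gap: 0.462
gripper_force: 40.8
```

Request:
{"name": "move_arm", "arguments": {"targets": "255 0.015 -0.018 0 0;255 0.018 -0.022 0 0;255 0.018 -0.022 0 0;255 0.018 -0.022 0 0;255 0.018 -0.022 0 0"}}

```text
time_s: 9.18
position: [518.4, -146.6, 117.7]
tool_rot: [[1.0, -0.001, 0.0], [-0.001, -1.0, -0.0], [0.0, 0.0, -1.0]]
ft_force: [0.0, -0.5, -0.6]
finger_gap: 0.459
gripper_force: 40.7
```

Request:
{"name": "move_arm", "arguments": {"targets": "255 0.018 -0.022 0 0;255 0.018 -0.022 0 0;255 0.018 -0.022 0 0;255 0.015 -0.018 0 0;255 0.01 -0.01 0 0"}}

```text
time_s: 9.6
position: [597.8, -51.7, 117.5]
tool_rot: [[1.0, 0.001, 0.0], [0.001, -1.0, 0.0], [0.0, -0.0, -1.0]]
ft_force: [0.2, 0.4, -0.8]
finger_gap: 0.464
gripper_force: 40.7
```

Request:
{"name": "move_arm", "arguments": {"targets": "255 0 0 0 0;255 0 0 0 0;255 0 0 0 0"}}

```text
time_s: 9.85
position: [596.2, -54.7, 117.6]
tool_rot: [[1.0, -0.001, -0.001], [-0.001, -1.0, -0.0], [-0.001, 0.0, -1.0]]
ft_force: [-0.5, -0.7, -1.5]
finger_gap: 0.458
gripper_force: 40.7
```

```bash
python3 - <<'E'
from h import *
s=manip.read_state();print(s['position'],s['tool_rot'][0])
c,im=look('wrist');cv2.imwrite('pics/w5.png',im);np.save('w5.npy',c[2])
E
```

```text
[596.162 -54.683 117.568] [ 1.    -0.001 -0.001]
```

View pics/w5.png

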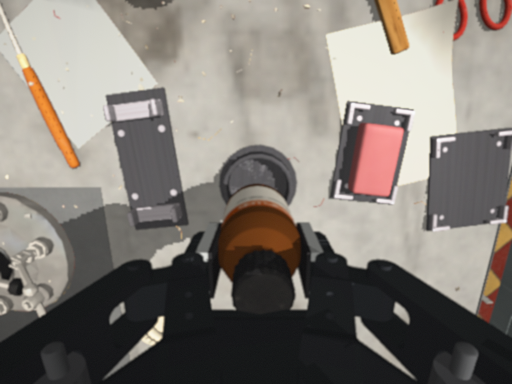

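The wax is seated between its stops. The bottle is held upright, cap about (263,283), with the collar below centred near (258,183).

```bash
python3 - <<'E'
from h import *
K,d,_=cam('wrist');c=(K,d,np.load('w5.npy'))
print('cap',ray(c,[(264,291)],173),'body sides z~155',ray(c,[(216,250),(303,250)],150),'collar disc',ray(c,[(219,185),(297,185)],2),ray(c,[(258,145)],22),'wax',ray(c,[(377,160)],22),'waxseat',ray(c,[(371,153)],3))
E
```

```text
cap [[598.845 -57.276]] body sides z~155 [[603.456 -36.747]
 [603.416 -74.704]] collar disc [[595.782 -17.602]
 [595.737 -91.965]] [[635.686 -54.86 ]] wax [[ 623.076 -158.093]] waxseat [[ 626.652 -159.896]]
```

Request:
{"name": "move_arm", "arguments": {"targets": "255 0 -0.0012 0.02 0;255 0 0 0.02 0;255 0 0 0 0;255 0 0 0.015 0;255 0 0 0.01 0"}}

```text
time_s: 10.32
position: [596.6, -53.9, 53.0]
tool_rot: [[1.0, -0.002, 0.001], [-0.002, -1.0, -0.0], [0.001, 0.0, -1.0]]
ft_force: [-0.8, -0.2, -1.4]
finger_gap: 0.459
gripper_force: 40.7
```

Request:
{"name": "move_arm", "arguments": {"targets": "255 0 0 0.005 0;255 0 0 0.003 0;255 0 0 0 0;255 0 0 0 0"}}

```text
time_s: 10.65
position: [596.9, -53.2, 45.3]
tool_rot: [[1.0, -0.001, 0.0], [-0.001, -1.0, -0.0], [0.0, 0.0, -1.0]]
ft_force: [0.1, -1.0, -1.7]
finger_gap: 0.46
gripper_force: 40.7
```

Request:
{"name": "move_arm", "arguments": {"targets": "255 0 0 0.002 0;255 0 0 0.001 0;255 0 0 0 0;255 0 0 0 0"}}

```text
time_s: 10.98
position: [597.1, -53.1, 42.4]
tool_rot: [[1.0, -0.0, 0.001], [-0.0, -1.0, -0.0], [0.001, 0.0, -1.0]]
ft_force: [-0.4, 0.3, 3.9]
finger_gap: 0.464
gripper_force: 41.1
```

Request:
{"name": "move_arm", "arguments": {"targets": "130 0 0 0 0;120 0 0 0 0;110 0 0 0 0;90 0 0 0 0;60 0 0 0 0"}}

```text
time_s: 11.4
position: [596.7, -53.1, 41.7]
tool_rot: [[1.0, -0.001, -0.0], [-0.001, -1.0, 0.0], [-0.0, -0.0, -1.0]]
ft_force: [0.8, -0.2, 0.2]
finger_gap: 0.758
gripper_force: 0.0
```

Request:
{"name": "move_arm", "arguments": {"targets": "0 0 0 0 0;0 0 0 0 0;0 0 0 -0.02 0;0 0 0 -0.03 0;0 0 0 -0.03 0"}}

```text
time_s: 11.82
position: [596.1, -52.9, 122.0]
tool_rot: [[1.0, -0.001, -0.002], [-0.001, -1.0, 0.001], [-0.002, -0.001, -1.0]]
ft_force: [1.0, -0.2, -0.6]
finger_gap: 1.003
gripper_force: 0.0
```

Request:
{"name": "move_arm", "arguments": {"targets": "0 0 0 -0.03 0;0 -0.02 0 -0.03 0;0 -0.03 0 0 0;0 0 0 0 0"}}

```text
time_s: 12.15
position: [543.6, -52.6, 183.7]
tool_rot: [[1.0, -0.0, 0.001], [-0.0, -1.0, -0.0], [0.001, 0.0, -1.0]]
ft_force: [0.1, 0.7, -0.3]
finger_gap: 0.998
gripper_force: 0.0
```

Request:
{"name": "move_arm", "arguments": {"targets": "0 -0.037 0 0.01 0;0 -0.037 0 0.01 0;0 -0.022 -0.002 0.01 0;0 0 0 0 4.5;0 0 0 0 4.5"}}

```text
time_s: 12.57
position: [449.1, -50.7, 151.4]
tool_rot: [[0.987, -0.161, -0.001], [-0.161, -0.987, 0.0], [-0.001, -0.0, -1.0]]
ft_force: [0.2, -0.4, 0.4]
finger_gap: 1.0
gripper_force: 0.0
```

Request:
{"name": "move_arm", "arguments": {"targets": "0 0 0 0 0;0 0 0 0 0;0 0 0 0 0"}}

```text
time_s: 12.82
position: [451.0, -51.0, 151.7]
tool_rot: [[0.988, -0.154, -0.0], [-0.154, -0.988, 0.0], [-0.0, 0.0, -1.0]]
ft_force: [-0.3, 0.7, -0.4]
finger_gap: 0.998
gripper_force: 0.0
```

```bash
python3 - <<'E'
from h import *
s=manip.read_state();print(s['position'],s['tool_rot'][0])
c,im=look('wrist');cv2.imwrite('pics/w6.png',im);np.save('w6.npy',c[2])
E
```

```text
[450.999 -51.026 151.7  ] [ 0.988 -0.154 -0.   ]
```

View pics/w6.png

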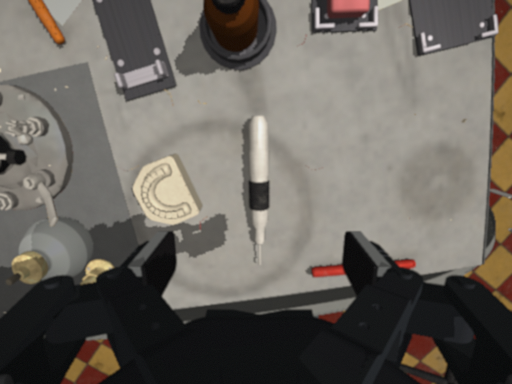

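```bash
python3 - <<'E'
from h import *
K,d,_=cam('wrist');c=(K,d,np.load('w6.npy'))
a,b,f=ray(c,[(259,116),(258,263),(259,242)],11);v=a-b;print(a,b,np.hypot(*v),np.degrees(np.arctan2(v[1],v[0])),np.hypot(*(a-f)),'centre',a-v/np.hypot(*v)*68.5)
im=cv2.imread('pics/w6.png');h=cv2.cvtColor(im,cv2.COLOR_BGR2HSV);m=np.zeros(h.shape[:2],bool)
m[148:232,126:210]=((h[:,:,2]>120)&(h[:,:,1]>45)&(h[:,:,0]>10)&(h[:,:,0]<35))[148:232,126:210]
q=max(blobs(m),key=cv2.contourArea)
p=ray(c,q.reshape(-1,2),18).astype(np.float32)
for ang in (14,):
  t=np.radians(ang);u=np.array([np.cos(t),np.sin(t)]);w=np.array([-u[1],u[0]]);A,B=p@u,p@w
  print('along',A.min(),A.max(),'across',B.min(),B.max(),'ctr',u*(A.min()+A.max())/2+w*(B.min()+B.max())/2)
b1,b2=ray(c,[(178,155),(201,211)],20);print(np.degrees(np.arctan2(*(b1-b2)[::-1])),rect(c,q,18))
print('cap check bottle',ray(c,[(236,12)],60))
cv2.imwrite('pics/m.png',cv2.resize(im[140:240,115:215],None,fx=5,fy=5,interpolation=cv2.INTER_CUBIC))
E
```

```text
[513.629 -62.003] [354.743 -36.112] 160.98122204457445 -9.255459906853565 134.95300675399048 centre [446.021 -50.986]
along 416.2748471693253 484.184753243271 across -94.7759592677965 -34.475637585193866 ctr [452.49   46.214]
9.839559345309898 [452.514  46.177  67.873  60.293  14.271]
cap check bottle [[592.724 -56.62 ]]
```

View pics/m.png

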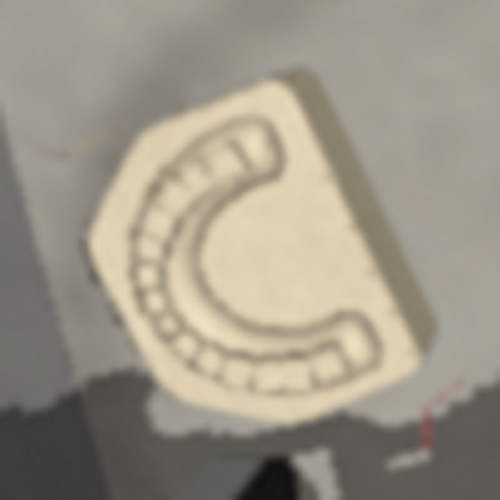

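```bash
python3 - <<'E'
from h import *
K,d,_=cam('wrist');c=(K,d,np.load('w6.npy'))
f=lambda *p:ray(c,np.array(p)/5+[115,140],21)
b=f((285,82),(422,365));a=f((90,240))[0];v=b[0]-b[1];print(b,np.hypot(*v),np.degrees(np.arctan2(v[1],v[0])));m=b.mean(0);print(a,m,np.hypot(*(a-m)),'ctr',(a+m)/2)
E
```

```text
[[488.937  28.741]
 [426.905  14.138]] 63.727711898932704 13.24753024597857
[463.726  76.06 ] [457.921  21.439] 54.92852910563596 ctr [460.824  48.75 ]
```

Request:
{"name": "move_arm", "arguments": {"targets": "0 -0.005 0.0005 0.03 0.3;0 0 0 0.04 0;0 0 0 0.04 0;0 0 0 0.02 0;0 0 0 0.01 0", "newtons": 60}}

```text
time_s: 13.28
position: [444.1, -50.2, 8.8]
tool_rot: [[0.987, -0.161, -0.004], [-0.161, -0.987, 0.001], [-0.005, -0.001, -1.0]]
ft_force: [-0.0, -0.1, 0.1]
finger_gap: 1.004
gripper_force: 0.0
```

Request:
{"name": "move_arm", "arguments": {"targets": "0 0 0 0.005 0;0 0 0 0 0;0 0 0 0 0"}}

```text
time_s: 13.53
position: [446.2, -50.8, 7.1]
tool_rot: [[0.987, -0.161, 0.0], [-0.161, -0.987, -0.0], [0.0, 0.0, -1.0]]
ft_force: [-0.5, -0.5, 0.2]
finger_gap: 1.002
gripper_force: 0.0
```

Request:
{"name": "move_arm", "arguments": {"targets": "100 0 0 0.0015 0;170 0 0 0 0;200 0 0 0 0;255 0 0 0 0;255 0 0 0 0"}}

```text
time_s: 13.95
position: [445.9, -50.7, 5.6]
tool_rot: [[0.987, -0.162, 0.001], [-0.162, -0.987, -0.0], [0.001, 0.0, -1.0]]
ft_force: [0.1, -0.6, 0.4]
finger_gap: 0.299
gripper_force: 0.0
```

Request:
{"name": "move_arm", "arguments": {"targets": "255 0 0 0 0;255 0 0 0 0;255 0 0 0 0;255 0 0 0 0"}}

```text
time_s: 14.28
position: [446.0, -50.7, 5.8]
tool_rot: [[0.987, -0.162, 0.001], [-0.162, -0.987, -0.0], [0.001, 0.0, -1.0]]
ft_force: [-0.6, 0.4, 7.2]
finger_gap: 0.228
gripper_force: 59.4
```

Request:
{"name": "move_arm", "arguments": {"targets": "255 0 0 -0.01 0;255 0 0 -0.03 0;255 0 0 -0.03 0;255 0 0 -0.01 0;255 0 0 0 0"}}

```text
time_s: 14.7
position: [447.1, -51.1, 87.7]
tool_rot: [[0.987, -0.162, 0.004], [-0.162, -0.987, -0.001], [0.005, 0.001, -1.0]]
ft_force: [-0.3, -0.5, -2.5]
finger_gap: 0.226
gripper_force: 59.1
```

Request:
{"name": "move_arm", "arguments": {"targets": "255 0 0 -0.01 -5;255 0 -0.01 -0.005 -5;255 0 -0.02 0 -4.9;255 0.004 -0.032 0 0;255 0.0055 -0.032 0 0"}}

```text
time_s: 15.12
position: [448.6, 44.5, 99.1]
tool_rot: [[0.995, 0.095, -0.002], [0.095, -0.995, 0.0], [-0.002, -0.0, -1.0]]
ft_force: [0.0, -0.1, -1.7]
finger_gap: 0.228
gripper_force: 59.1
```

Request:
{"name": "move_arm", "arguments": {"targets": "255 0.02 0 0 0;255 0.035 0.003 0 0;255 0.035 0.004 0 0;255 0.035 0.004 0 0;255 0.03 0.0035 0 0"}}

```text
time_s: 15.53
position: [606.6, 44.8, 98.4]
tool_rot: [[0.995, 0.097, -0.002], [0.097, -0.995, 0.0], [-0.002, -0.0, -1.0]]
ft_force: [-0.1, 0.4, -1.7]
finger_gap: 0.227
gripper_force: 59.3
```

Request:
{"name": "move_arm", "arguments": {"targets": "255 0.015 0.002 0 0;255 0 0 0 0;255 0 0 0 0;255 0 0 0 0"}}

```text
time_s: 15.87
position: [619.0, 44.1, 98.9]
tool_rot: [[0.995, 0.097, -0.003], [0.097, -0.995, 0.0], [-0.003, -0.0, -1.0]]
ft_force: [-0.4, -0.4, -2.2]
finger_gap: 0.229
gripper_force: 59.3
```

```bash
python3 - <<'E'
from h import *
s=manip.read_state();print(s['position'],s['tool_rot'][0])
c,im=look('wrist');cv2.imwrite('pics/w7.png',im);np.save('w7.npy',c[2])
E
```

```text
[618.973  44.093  98.924] [ 0.995  0.097 -0.003]
```

View pics/w7.png

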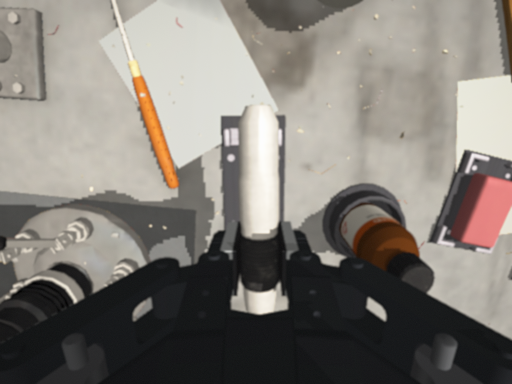

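```bash
python3 - <<'E'
from h import *
K,d,_=cam('wrist');c=(K,d,np.load('w7.npy'))
e=ray(c,[(221.5,116),(284.5,116)],4);t=np.radians(5.6);u=np.array([np.cos(t),np.sin(t)]);print('cradle',e,e.mean(0)-65*u)
r=ray(c,[(259,104)],104.6)[0];t=np.arctan2(.097,.995);print('drill end',r,'ctr',r-68.5*np.array([np.cos(t),np.sin(t)]))
E
```

```text
cradle [[678.944  80.234]
 [683.997  28.476]] [616.781  48.012]
drill end [687.886  50.106] ctr [619.709  43.46 ]
```

Request:
{"name": "move_arm", "arguments": {"targets": "255 -0.0023 -0.0035 0.02 0;255 0 0 0.025 0;255 0 0 0.018 0;255 0 0 0.01 0;255 0 0 0.005 0"}}

```text
time_s: 16.33
position: [616.3, 47.3, 21.1]
tool_rot: [[0.995, 0.097, -0.002], [0.097, -0.995, 0.0], [-0.002, -0.0, -1.0]]
ft_force: [-0.2, -0.2, -1.5]
finger_gap: 0.227
gripper_force: 59.3
```

Request:
{"name": "move_arm", "arguments": {"targets": "255 0 0 0.003 0;255 0 0 0 0;255 0 0 0 0"}}

```text
time_s: 16.58
position: [618.1, 47.2, 20.2]
tool_rot: [[0.995, 0.097, 0.001], [0.097, -0.995, -0.0], [0.001, 0.0, -1.0]]
ft_force: [-0.8, 0.1, -1.9]
finger_gap: 0.229
gripper_force: 59.3
```

Request:
{"name": "move_arm", "arguments": {"targets": "255 0 0 0.003 0;255 0 0 0.0015 0;255 0 0 0 0;255 0 0 0 0"}}

```text
time_s: 16.92
position: [617.7, 47.2, 14.9]
tool_rot: [[0.995, 0.097, 0.0], [0.097, -0.995, -0.0], [0.0, 0.0, -1.0]]
ft_force: [0.4, -0.7, -2.7]
finger_gap: 0.222
gripper_force: 59.4
```

Request:
{"name": "move_arm", "arguments": {"targets": "255 0 0 0.001 0;255 0 0 0 0;255 0 0 0 0"}}

```text
time_s: 17.17
position: [617.8, 47.2, 14.9]
tool_rot: [[0.995, 0.097, 0.001], [0.097, -0.995, -0.0], [0.001, 0.0, -1.0]]
ft_force: [-3.6, 1.1, 8.1]
finger_gap: 0.226
gripper_force: 60.5
```

Request:
{"name": "move_arm", "arguments": {"targets": "170 0 0 0 0;130 0 0 0 0;90 0 0 0 0;90 0 0 0 0;90 0 0 0 0"}}

```text
time_s: 17.58
position: [617.7, 47.3, 13.7]
tool_rot: [[0.995, 0.097, -0.0], [0.097, -0.995, 0.0], [-0.0, -0.0, -1.0]]
ft_force: [-0.2, 0.5, -0.8]
finger_gap: 0.646
gripper_force: 0.0
```

Request:
{"name": "move_arm", "arguments": {"targets": "90 0 0 -0.02 0;90 0 0 -0.03 0;90 0 0 -0.04 0;0 0 0 -0.04 0;0 -0.03 0 -0.01 0"}}

```text
time_s: 18.0
position: [594.0, 44.0, 160.1]
tool_rot: [[0.995, 0.097, 0.012], [0.097, -0.995, -0.001], [0.012, 0.002, -1.0]]
ft_force: [-0.1, -1.1, -0.8]
finger_gap: 0.908
gripper_force: 0.0
```

Request:
{"name": "move_arm", "arguments": {"targets": "0 -0.035 0 0 -4;0 -0.035 0 0 -4;0 -0.035 0.01 0 0;0 -0.03 0.01 0 0;0 0 0 0 0"}}

```text
time_s: 18.42
position: [455.5, -0.7, 154.0]
tool_rot: [[0.972, 0.234, -0.002], [0.234, -0.972, -0.001], [-0.002, 0.0, -1.0]]
ft_force: [1.8, 0.0, 0.6]
finger_gap: 1.001
gripper_force: 0.0
```

Request:
{"name": "move_arm", "arguments": {"targets": "0 0 0 0 0;0 0 0 0 0;0 0 0 0 0"}}

```text
time_s: 18.67
position: [460.9, 0.6, 153.8]
tool_rot: [[0.972, 0.235, 0.001], [0.235, -0.972, 0.0], [0.001, 0.0, -1.0]]
ft_force: [-0.5, 1.0, 0.2]
finger_gap: 1.001
gripper_force: 0.0
```

```bash
python3 - <<'E'
from h import *
s=manip.read_state();print(s['position'],s['tool_rot'][0])
c,im=look('wrist');cv2.imwrite('pics/w8.png',im);np.save('w8.npy',c[2])
E
```

```text
[460.861   0.566 153.807] [0.972 0.235 0.001]
```

View pics/w8.png

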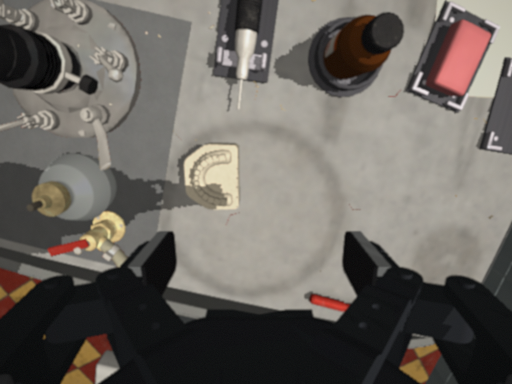

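The handpiece is in the cradle and the model is square to the tool: back edge at column 239, rows 145–209, front edge at column 184. I'll measure it and check clearance to the tap at (105,232).

```bash
python3 - <<'E'
from h import *
K,d,_=cam('wrist');c=(K,d,np.load('w8.npy'))
print('tap',ray(c,[(118,228),(125,225)],50),ray(c,[(118,228)],0),'lamp',ray(c,[(115,185)],30))
q=ray(c,[(239,145),(239,209),(184,164),(211,142),(205,208)],21);R=np.array([[.972,.235],[.235,-.972]]);print(q);t=q@R;print(t)
for X in t[:2].mean(0)[None]:print('ctr',R@np.array([(t[:,0].min()+t[:,0].max())/2,X[1]-27]))
E
```

```text
tap [[390.182 122.251]
 [394.963 115.871]] [[363.312 143.909]] lamp [[424.94  138.713]]
[[491.089  27.241]
 [426.552  12.839]
 [459.849  76.665]
 [487.545  54.554]
 [419.27   47.49 ]]
[[483.74   88.928]
 [417.625  87.76 ]
 [464.989  33.546]
 [486.713  61.547]
 [418.69   52.368]]
ctr [453.924  46.633]
```

Request:
{"name": "move_arm", "arguments": {"targets": "0 0.002 -0.024 0.02 0;0 0.0014 -0.0236 0.025 0;0 0 0 0.03 0;0 0 0 0.02 0;0 0 0 0 0"}}

```text
time_s: 19.13
position: [450.3, 48.4, 55.2]
tool_rot: [[0.972, 0.236, -0.006], [0.236, -0.972, 0.001], [-0.006, -0.002, -1.0]]
ft_force: [-0.9, -0.0, -0.4]
finger_gap: 0.999
gripper_force: 0.0
```

Request:
{"name": "move_arm", "arguments": {"targets": "0 0 0 0 0;0 0 0 0 0;0 0 0 0 0"}}

```text
time_s: 19.38
position: [453.3, 47.4, 60.0]
tool_rot: [[0.972, 0.234, 0.002], [0.234, -0.972, -0.0], [0.002, 0.001, -1.0]]
ft_force: [-0.4, -0.4, 0.8]
finger_gap: 1.007
gripper_force: 0.0
```

```bash
python3 - <<'E'
from h import *
s=manip.read_state();print(s['position'],s['tool_rot'][0])
c,im=look('wrist');cv2.imwrite('pics/w9.png',im);np.save('w9.npy',c[2])
E
```

```text
[453.287  47.371  60.015] [0.972 0.234 0.002]
```

View pics/w9.png

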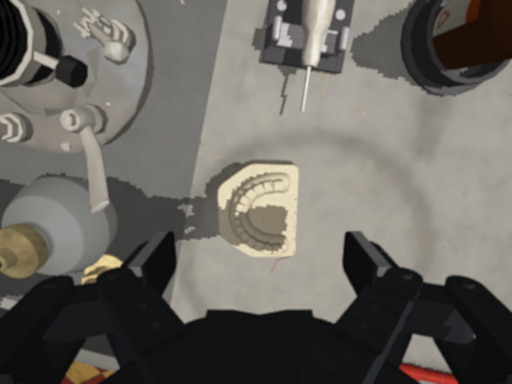

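The model spans columns 218–298, centred between the fingers. Descending to grip.

Request:
{"name": "move_arm", "arguments": {"targets": "0 0 0 0.03 0;0 0 0 0.02 0;0 0 0 0.006 0;0 0 0 0 0;0 0 0 0 0", "newtons": 50}}

```text
time_s: 19.85
position: [452.6, 47.3, 3.6]
tool_rot: [[0.972, 0.234, 0.001], [0.234, -0.972, -0.0], [0.001, 0.0, -1.0]]
ft_force: [-0.0, 0.3, 0.9]
finger_gap: 1.009
gripper_force: 0.0
```

Request:
{"name": "move_arm", "arguments": {"targets": "60 0 0 0 0;80 0 0 0 0;110 0 0 0 0;255 0 0 0 0;255 0 0 0 0"}}

```text
time_s: 20.27
position: [452.8, 47.4, 4.0]
tool_rot: [[0.972, 0.235, 0.002], [0.235, -0.972, -0.0], [0.002, 0.001, -1.0]]
ft_force: [-1.0, -0.2, 9.6]
finger_gap: 0.613
gripper_force: 51.6
```

Request:
{"name": "move_arm", "arguments": {"targets": "255 0 0 0 0;255 0 0 0 0;255 0 0 -0.01 0;255 0 0 -0.02 0;255 0 0 0 0"}}

```text
time_s: 20.68
position: [453.6, 47.4, 35.6]
tool_rot: [[0.972, 0.235, 0.004], [0.235, -0.972, -0.0], [0.004, 0.001, -1.0]]
ft_force: [0.5, -1.0, -0.4]
finger_gap: 0.608
gripper_force: 54.0
```

Request:
{"name": "move_arm", "arguments": {"targets": "255 0 0 -0.03 3.7;255 0 0 -0.04 3.7;255 0 0 -0.035 0;255 0.006 0.016 0 0;255 0.0113 0.0323 0 0"}}

```text
time_s: 21.1
position: [474.8, 2.7, 140.2]
tool_rot: [[0.994, 0.111, 0.005], [0.111, -0.994, 0.0], [0.005, 0.0, -1.0]]
ft_force: [0.6, -0.1, -2.1]
finger_gap: 0.616
gripper_force: 53.9
```

Request:
{"name": "move_arm", "arguments": {"targets": "255 0.0113 0.0323 0 0;255 0.0113 0.0323 0 0;255 0.0113 0.0323 0 0;255 0.0113 0.0323 0 0;255 0.0113 0.0323 0 0"}}

```text
time_s: 21.52
position: [548.5, -154.8, 137.6]
tool_rot: [[0.994, 0.107, 0.0], [0.107, -0.994, -0.0], [0.0, 0.0, -1.0]]
ft_force: [1.2, 0.6, -1.4]
finger_gap: 0.614
gripper_force: 53.9
```

Request:
{"name": "move_arm", "arguments": {"targets": "255 0.0113 0.0323 0 0;255 0.0113 0.0323 0 0;255 0.011 0.032 0 0;255 0.006 0.016 0 0;255 0 0 0 0"}}

```text
time_s: 21.93
position: [600.5, -264.4, 136.3]
tool_rot: [[0.995, 0.105, -0.0], [0.105, -0.995, -0.001], [-0.0, 0.001, -1.0]]
ft_force: [-0.5, 0.6, -2.0]
finger_gap: 0.612
gripper_force: 53.9
```

Request:
{"name": "move_arm", "arguments": {"targets": "255 0 0 0.03 0;255 0 0 0.02 0;255 0 0 0 0;255 0 0 0 0;255 0 0 0 0"}}

```text
time_s: 22.35
position: [599.9, -260.7, 89.0]
tool_rot: [[0.994, 0.108, 0.001], [0.108, -0.994, -0.001], [0.001, 0.001, -1.0]]
ft_force: [-0.3, -0.3, -1.2]
finger_gap: 0.612
gripper_force: 53.8
```

```bash
python3 - <<'E'
from h import *
s=manip.read_state();print(s['position'],s['tool_rot'][0])
c,im=look('wrist');cv2.imwrite('pics/w10.png',im);np.save('w10.npy',c[2])
E
```

```text
[ 599.888 -260.672   88.981] [0.994 0.108 0.001]
```

View pics/w10.png

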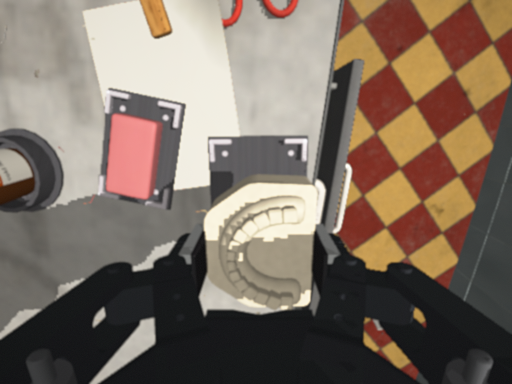

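```bash
python3 - <<'E'
from h import *
K,d,_=cam('wrist');c=(K,d,np.load('w10.npy'));R=np.array([[.994,.108],[.108,-.994]])
tl=lambda p,z:(ray(c,p,z)-[599.9,-260.7])@R
e=tl([(208.5,138),(308,136)],3);print('plate far edge',e,'ctr tool',e.mean(0)-[48,0])
print('model top face pts (far,near,right,left) at z106',tl([(300,187),(280,307),(315,230),(206,240)],106))
E
```

```text
plate far edge [[ 46.234 -40.031]
 [ 47.856  40.528]] ctr tool [-0.955  0.248]
model top face pts (far,near,right,left) at z106 [[ 31.551  19.777]
 [-34.209  11.851]
 [  9.939  27.952]
 [  4.663 -25.381]]
```

```bash
python3 - <<'E'
from h import *
K,d,_=cam('wrist');c=(K,d,np.load('w10.npy'));t=cam('top')
for z in(60,30,0,-60,-120,-200):print(z,ray(c,[(345,64),(362,60),(350,165)],z).round(),ray(t,[(390,113),(397,113),(403,170)],z).round())
E
```

```text
60 [[ 698. -301.]
 [ 701. -310.]
 [ 640. -314.]] [[ 690. -297.]
 [ 690. -313.]
 [ 558. -322.]]
30 [[ 704. -309.]
 [ 708. -320.]
 [ 636. -325.]] [[ 698. -306.]
 [ 698. -322.]
 [ 562. -332.]]
0 [[ 710. -317.]
 [ 715. -330.]
 [ 632. -335.]] [[ 705. -315.]
 [ 705. -332.]
 [ 566. -342.]]
-60 [[ 722. -333.]
 [ 728. -349.]
 [ 624. -356.]] [[ 721. -334.]
 [ 721. -351.]
 [ 574. -362.]]
-120 [[ 734. -349.]
 [ 741. -369.]
 [ 616. -377.]] [[ 736. -352.]
 [ 736. -371.]
 [ 581. -382.]]
-200 [[ 750. -371.]
 [ 759. -395.]
 [ 605. -405.]] [[ 757. -377.]
 [ 757. -397.]
 [ 592. -409.]]
```

The strip at the right lies below desk level, so the way down is clear.

Request:
{"name": "move_arm", "arguments": {"targets": "255 0 -0.001 0.03 0;255 0 0 0.025 0;255 0 0 0.015 0;255 0 0 0.007 0;255 0 0 0 0"}}

```text
time_s: 22.82
position: [599.2, -259.6, 10.4]
tool_rot: [[0.994, 0.108, -0.001], [0.108, -0.994, 0.0], [-0.001, -0.001, -1.0]]
ft_force: [-0.3, 1.0, -2.1]
finger_gap: 0.613
gripper_force: 53.9
```

Request:
{"name": "move_arm", "arguments": {"targets": "255 0 0 0 0;255 0 0 0 0;255 0 0 0 0"}}

```text
time_s: 23.07
position: [600.2, -260.3, 12.4]
tool_rot: [[0.994, 0.107, 0.002], [0.107, -0.994, -0.001], [0.002, 0.002, -1.0]]
ft_force: [0.4, 0.4, -1.2]
finger_gap: 0.614
gripper_force: 53.9
```

Request:
{"name": "move_arm", "arguments": {"targets": "255 0 0 0.003 0;255 0 0 0.0015 0;255 0 0 0.0008 0;255 0 0 0 0;255 0 0 0 0"}}

```text
time_s: 23.48
position: [599.7, -260.1, 7.1]
tool_rot: [[0.994, 0.107, 0.002], [0.107, -0.994, -0.001], [0.002, 0.001, -1.0]]
ft_force: [-2.4, 1.2, 11.3]
finger_gap: 0.614
gripper_force: 55.3
```

Request:
{"name": "move_arm", "arguments": {"targets": "90 0 0 0 0;70 0 0 0 0;40 0 0 0 0;40 0 0 0 0;40 0 0 0 0"}}

```text
time_s: 23.9
position: [599.3, -259.8, 5.3]
tool_rot: [[0.994, 0.107, -0.0], [0.107, -0.994, 0.0], [-0.0, -0.0, -1.0]]
ft_force: [-0.5, 0.5, -0.3]
finger_gap: 0.845
gripper_force: 0.0
```

Request:
{"name": "move_arm", "arguments": {"targets": "40 0 0 -0.015 0;40 0 0 -0.03 0;40 0 0 -0.04 0;40 0 0 -0.04 0;0 -0.03 0 -0.02 0"}}

```text
time_s: 24.32
position: [573.7, -263.7, 154.8]
tool_rot: [[0.994, 0.109, 0.007], [0.109, -0.994, -0.003], [0.006, 0.004, -1.0]]
ft_force: [-1.9, 0.2, 0.8]
finger_gap: 0.964
gripper_force: 0.0
```

Request:
{"name": "move_arm", "arguments": {"targets": "0 -0.03 -0.03 0 0;0 -0.01 -0.04 -0.01 0;0 -0.01 -0.04 -0.02 0;0 -0.01 -0.04 -0.02 0;0 0 0 0 0"}}

```text
time_s: 24.73
position: [495.7, -124.3, 200.5]
tool_rot: [[0.994, 0.11, 0.004], [0.11, -0.994, -0.0], [0.004, 0.001, -1.0]]
ft_force: [0.3, -0.4, 0.1]
finger_gap: 0.999
gripper_force: 0.0
```

Request:
{"name": "move_arm", "arguments": {"targets": "0 0 0 0 0;0 0 0 0 0;0 0 0 0 0"}}

```text
time_s: 24.98
position: [497.4, -129.3, 195.9]
tool_rot: [[0.994, 0.107, -0.001], [0.107, -0.994, 0.0], [-0.001, -0.0, -1.0]]
ft_force: [-0.8, 0.3, -0.4]
finger_gap: 1.001
gripper_force: 0.0
```

```bash
python3 - <<'E'
from h import *
s=manip.read_state();print(s['position'],s['tool_rot'][0])
c,im=look('wrist');cv2.imwrite('pics/w11.png',im);np.save('w11.npy',c[2])
E
```

```text
[ 497.431 -129.281  195.912] [ 0.994  0.107 -0.001]
```

View pics/w11.png

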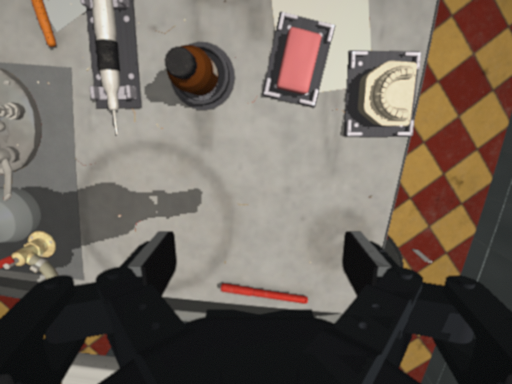

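```bash
python3 - <<'E'
from h import *
K,d,_=cam('wrist');c=(K,d,np.load('w11.npy'))
print('seat',ray(c,[(348,51),(421,52),(413,137),(343,136)],3).mean(0))
im=cv2.imread('pics/w11.png');h=cv2.cvtColor(im,cv2.COLOR_BGR2HSV);m=np.zeros(h.shape[:2],bool)
m[55:130,350:425]=((h[:,:,2]>120)&(h[:,:,1]>40)&(h[:,:,0]>10)&(h[:,:,0]<35))[55:130,350:425]
print('model',rect(c,max(blobs(m),key=cv2.contourArea),24))
a,b=ray(c,[(114,134),(110,107)],20);u=np.array([.995,.097]);print('drill ctr from tip',a+94.5*u)
s=manip.read_state();print(s['time_s'],s['gripper_force']);manip.sign_off()
E
```

```text
seat [ 599.819 -262.107]
model [ 600.022 -261.008   67.323   55.274    5.97 ]
drill ctr from tip [617.938  47.775]
25.0333 0.0
the job is handed in; nothing more can be done
```

I handed the job in at 25.0 s: model, wax, bottle and handpiece are in their holders and released, with model and handpiece measured within about 2 mm, the bottle and wax less exactly, and the lamp and dish not approached; I viewed 18 pictures, over your limit of 14.

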